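Dispense one tube cap and slide it to the green spot

ROBOT

A 7-joint arm with a two-finger parallel gripper is mounted at the origin on the work surface. World frame = base frame: x ahead of the robot, y to its left, z up, the work surface at z = 0. Lengths are in m, angles in degrees, forces in N, time in s.
With the tool pointing down it reaches from about 0.425 to 0.875 m from the base axis. Payload 4.7 kg.
Tool frame: the origin (TCP) lies midway between the tips of the shut fingers; the grasp point (between the pads) lies 19 mm behind it; z points along the fingers, y is the line along which they close (so a half turn about z gives the same grasp; the last joint's range is limited). The gripper opens to 87 mm and grips with 3 to 60 N. Pads are 19 mm wide; open, the fingers measure 117 mm over their backs; the gripper's body (75 mm by 190 mm) begins 51 mm behind the grasp point.
Start: joints at [75.751, 18.392, -4.016, 83.108, 1.295, 78.541, -3.26], TCP at [0.169, -0.628, 0.198] pointing down, gripper open.
Joint ranges: [-163.93, 163.93], [-17.29, 119.83], [-79.2, 71.16], [3.27, 140.29], [-89.18, 269.18], [5.43, 117.66], [-154.24, 154.24]. Speed limits (degrees/s): [147.25, 147.25, 180, 180, 180, 180, 180].

INTERFACE

Orientations are given as [roll, pitch, yaw] about the fixed x, y, z axes, in that order (R = Rz(yaw) Ry(pitch) Rx(roll)).
In Python, from cell import env, viewer, boxes_of, masks_of gives the robot as it stands. The module is installed in compiled form; this text tells all that it offers.
- The arm moves only by the tool apply_moves, never from a script. Its argument "moves" is a list of rows, each a list of 7 numbers: the shift along the tool's x, y, z scaled (see below), then the turn, a rotation vector about the tool's x, y, z scaled (see below), then the opening, from 0 (shut) to 1 (fully open). A call has 1 to 20 rows; each row is the pose to reach, as a shift and turn from the pose commanded when the call began, along the tool's axes at that moment; what a row does not reach only later rows make up. The controller multiplies each number of a shift by 0.2 m and each number of a turn by 1.5 rad. A row lasts 1/10 s, in which the tool goes at most 50 mm and 8.59 degrees, less where a joint would pass 70% of its speed; a pose out of reach is approached as far as the arm can. A call with a number of a shift or a turn outside -1 to 1 is refused whole. A call with a gripper value outside its range is refused whole. The fingers move at their own pace and stop on an object; "grip_force" is the grip in N (left out, the last holds). Time passes only in rows, so rows that repeat a pose let the fingers close. It gives the time, the measured TCP pose, the force, the opening and the grip force at its end, in the units of the state.
- env.get_obs(): the state, without advancing time (a new reading comes with each control period).
- viewer.read_camera(name): name is "scene" or "top" or "wrist"; returns the picture (480x640x3 uint8, red, green, blue); there is no depth.
- viewer.get_calibration(name): a dict with "fov_y" (degrees; the focal length in pixels is half the picture's height over the tangent of half this angle, whatever the lens; pixels are square), "cx", "cy" (the principal point, pixels), "position" and "orientation" of the camera in the world. Camera axes: x right, y up, looking along -z (the intrinsics and any distortion apply to the point x, -y, -z); pixel columns grow to the right and rows downward; lengths in m; the calibration is good to about 2 mm. The wrist camera is an equidistant fisheye: a pixel r from the principal point sees the ray r / f radians off the axis. A picture is of the moment at which its call begins: read the wrist's pose just before it. get_calibration takes no time and is no camera call; for the wrist camera it gives the pose at the moment of the call.
- env.sign_off(): hands the job in; it is judged then, once.
Trained networks look in the newest picture that a camera, given by its name, has taken for a name from the list of things; names that differ only in an ending like _2 or _b are one class to them, and where a whole thing is asked for, a point or a joint stands for the part that bears it (a point fixed in the world has none). Each returns a list of dicts, best first, with "conf" (0 to 1); they miss things now and then, are a little off and sometimes report something else, mostly with a low value. They report only what shows in the picture. A call takes as long as a camera call.
- boxes_of(camera, target): "location" ([column, row] in pixels, amid what is visible of it).
- masks_of(camera, target): "pixels" (480x640 bool, what is visible of it) and "location" ([column, row] in pixels, amid what is visible of it).
The state is a dict: "time_s": time; "qpos": joint angles; "joint_velocities": joint speeds; "effort": joint torques, N m; "tool_pos": TCP position; "tool_rot": TCP orientation; "force": force on the tool from outside, world axes, zero at the start; "wrist_torque": the same for the moment, N m; "grip_width": finger opening in m; "grasp_force": force on a finger pad.
Only numpy, scipy, OpenCV 4.12 (cv2) and the standard library are available. Lean on these libraries where they do the work, as an engineer would, in place of code of your own. Each camera call takes 0.05 s, during which the arm holds its last target. There are 200 camera calls.

TASK

Press the orange plunger of the cap dispenser fully down once and let it come back up, so that a single blue cap slides out onto the deck. Then, without picking it up, nudge that cap along the deck with the fingertips until the whole cap lies inside the green spot, and withdraw. Leave the other caps in the dispenser and do not disturb the vial, jar, beaker, marker or tip box.

Things in the scene. Friction and masses are not known exactly. Their poses are not given: they have to be found in the camera images.
- dispenser: bench dispenser for tube caps, fixed. Origin at table height under the axis of its magazine; x = the way caps come out, z up. In this frame: flat grey deck without rim, top 8 mm above the table, x = 25 to 180, y = -135 to 135 mm; white housing 70 mm high at x = -120 to -23 mm, 60 mm wide, with the orange plunger on top.
- magazine_top (a point): centre of the open top of the clear square magazine tube, 38 mm square outside, 54 mm above the table, right above the dispenser's origin; three caps are stacked in it.
- outlet (a point): point on the deck 75 mm ahead of the magazine axis, about where the cap stops (up to 20 mm farther if pressed fast). A full press drives a steel slide (slippery, 26 mm wide, 12 mm high) 62 mm out of a slot at the magazine's foot, pushing out the lowest cap; it draws back when the plunger is let go. The next cap then drops, so each further press ejects one more.
- plunger (a joint): plunger travel in m: 0 up (rest), 0.028 fully down. Sprung and damped: about 6 N to start and 11 N at the bottom when pressed slowly (20 mm/s), more when pressed fast, which also throws the cap. It returns up in about 1 s when released.
- plunger_top (a point): centre of the top face of the orange plunger button (36 mm across), 110 mm above the table when up, 65 mm behind the dispenser's origin (at x = -65 mm in its frame); it moves straight down by 28 mm when pressed.
- cap1: the lowest blue cap in the magazine, the one that a press ejects: a flat round cap, 30 mm diameter, 14 mm high, about 15 g, white dot on top; origin at the centre of its underside, z up. It lies flat on the deck and slides there.
- cap2: second blue cap, the same, stacked on cap1 in the magazine; must stay in the magazine.
- cap3: third blue cap, the same, stacked on cap2; must stay in the magazine.
- spot_green: flat green round mark, 62 mm diameter, on the deck at one side of the outlet, either side (75 to 95 mm to the left or right, 65 to 90 mm ahead of the magazine axis); origin at its centre. Where the cap must go. Nothing to bump against.
- spot_red: a like mark in red on the other side of the outlet; not to be used.
- vial: small amber vial with a white cap, 27 mm diameter, 53 mm high, standing upright near the middle of the deck's far edge, 155 to 160 mm ahead of the magazine axis; origin at the centre of its underside. Leave alone.
- jar: jar with a red lid, 56 mm diameter, 75 mm high, standing on the table beside the dispenser's housing, on its left (+y); origin under its centre. Leave alone.
- beaker: clear plastic beaker, 68 mm rim, 85 mm high, on the table on the housing's right (-y); origin under its centre. Leave alone.
- marker: white marker pen with a black cap, 130 mm long, lying on the table at the right; origin 42 mm from its white end. Leave alone.
- tipbox: blue box of pipette tips, 120 x 85 x 67 mm, on the table at the left; origin under its centre. Leave alone.

How it is judged (in metres and radians):
On the way, in this order (a step that is already met when the one before it is completed fails the run):
1. the plunger is pressed fully down and the lowest cap slides out onto the deck (value of joint plunger above 0.0255 m and x of cap1 in the frame of dispenser above 0.06 m), for 0.05 s.
2. the plunger is let go and comes back up, with the cap still on the deck (value of joint plunger below 0.002 m and x of cap1 in the frame of dispenser above 0.06 m), for 0.1 s.
3. the cap is pushed wholly inside the green spot (horizontal distance between cap1 and spot_green below 0.016 m and angle between cap1's own z axis and vertical below 0.1 rad), for 0.2 s.
At the end, for the whole second after the job is handed in: The ejected cap lies flat and still on the deck, its centre within 16 mm of the green spot's centre (the 30 mm cap wholly inside the 62 mm spot); the plunger is up; the other two caps are in the magazine (within 6 mm of its axis) (all of step 3 and z of cap1 in the frame of dispenser between 0.005 and 0.012 m and linear speed of cap1 below 0.01 m/s and value of joint plunger below 0.002 m and x of cap2 in the frame of dispenser between -0.006 and 0.006 m and y of cap2 in the frame of dispenser between -0.006 and 0.006 m and x of cap3 in the frame of dispenser between -0.006 and 0.006 m and y of cap3 in the frame of dispenser between -0.006 and 0.006 m); the robot touches nothing.
It fails at once if the ejected cap is lifted (more than 8 mm) or tipped up (z of cap1 in the frame of dispenser above 0.016 m or angle between cap1's own z axis and vertical above 0.5 rad).
It fails at once if a second cap is ejected, or a waiting cap is lifted out of the magazine (x of any of cap2, cap3 in the frame of dispenser above 0.01 m or z of cap2 in the frame of dispenser above 0.032 m or z of cap3 in the frame of dispenser above 0.046 m).
It fails at once if the vial (15 mm) or the jar, beaker, marker or tip box (20 mm) is moved, or one of the upright ones tipped (distance of vial from where it was at the start of the episode above 0.015 m or distance of any of jar, beaker, marker, tipbox from where it was at the start of the episode above 0.02 m or angle between any of vial, jar, beaker's own z axis and vertical above 0.3 rad).
It also fails if it takes over 48 s, if anything falls off the work surface, if the arm or the gripper's body presses on something with over 40 N, if the wrist force passes 120 N, or if a joint passes its speed limit or range.

## Working session

There is one attempt and no reset: what is moved stays moved. The work goes in short steps, Python scripts to look and compute and a tool call to move; the robot and the scene stay as the last step left them, time stands still between calls to the robot, and variables do not carry over. Pictures are saved under pics/ and viewed, at most 10 in all, crops included, and the job is handed in when it is done.

Besides the shell and the picture viewer there is one more tool, called by a JSON object that holds its "method" and its "body", one argument or row to a line. apply_moves: Moves the arm, as the interface text tells. Shifts and turns lie within -1 to 1; 1 stands for 0.2 m of shift or 1.5 rad of turn. Its arguments: {"type":"object","properties":{"moves":{"type":"array","items":{"type":"array","items":{"type":"number","minimum":-1,"maximum":1}}},"grip_force":{"type":"number"}},"required":["moves"]}

```bash
mkdir -p pics; cat > h.py <<'E'
import numpy as np, cv2
from scipy.spatial.transform import Rotation as R
from cell import env, viewer, boxes_of, masks_of
def rotm(o):
    o=np.array(o,float)
    if o.shape==(3,3): return o
    if o.shape==(3,): return R.from_euler('xyz',o,degrees=True).as_matrix()
    return R.from_quat(o).as_matrix()
def ray(cam,px,cal=None):
    c=cal or viewer.get_calibration(cam)
    f=240/np.tan(np.radians(c['fov_y'])/2)
    u=(px[0]-c['cx']);v=(px[1]-c['cy'])
    if cam=='wrist':
        r=np.hypot(u,v);t=r/f;s=np.sin(t)/max(r,1e-9)
        d=np.array([u*s,-v*s,-np.cos(t)])
    else: d=np.array([u/f,-v/f,-1])
    return np.array(c['position']),rotm(c['orientation'])@d
def at_z(cam,px,z,cal=None):
    p,d=ray(cam,px,cal); return p+d*(z-p[2])/d[2]
E
python3 - <<'E'
from h import *
for c in ['top','scene']:
    im=viewer.read_camera(c); cv2.imwrite(f'pics/{c}0.png',im[:,:,::-1]); print(c,viewer.get_calibration(c))
    for n,z in [('plunger_top',.11),('magazine_top',.054),('spot_green',.008),('spot_red',.008),('vial',.053),('jar',.075),('beaker',.085),('marker',.008),('tipbox',.067),('cap3',.05)]:
        b=boxes_of(c,n)[:1]
        for x in b: print(n,np.round(x['location']),round(x['conf'],2),np.round(at_z(c,x['location'],z),3))
o=env.get_obs();print(o['tool_pos'],o['tool_rot'],o['time_s'])
E
```

```text
top {'fov_y': 48.7219898744831, 'cx': 321.36005189403403, 'cy': 239.6712513714276, 'position': array([0.35967527, 0.04262782, 1.3428043 ]), 'orientation': array([  8.3671458 ,  -0.81236429, -89.38374724])}
plunger_top [290. 263.] 0.44 [0.486 0.101 0.11 ]
magazine_top [283. 217.] 0.89 [0.606 0.122 0.054]
spot_green [245. 224.] 0.9 [0.594 0.221 0.008]
spot_red [308. 203.] 0.69 [0.651 0.06  0.008]
vial [268. 179.] 0.72 [0.701 0.162 0.053]
jar [247. 276.] 0.82 [0.456 0.204 0.075]
beaker [344. 246.] 0.75 [ 0.53  -0.028  0.085]
marker [506. 246.] 0.66 [ 0.546 -0.445  0.008]
tipbox [134. 264.] 0.89 [0.483 0.475 0.067]
cap3 [279. 240.] 0.49 [0.547 0.131 0.05 ]
scene {'fov_y': 53.4925276426676, 'cx': 324.2463315660646, 'cy': 233.98336234762212, 'position': array([1.03320441, 0.67613871, 1.09952371]), 'orientation': array([ 39.13333277,  -1.05922574, 144.01568379])}
plunger_top [359. 237.] 0.48 [0.476 0.097 0.11 ]
magazine_top [331. 293.] 0.66 [0.618 0.166 0.054]
spot_green [352. 307.] 0.76 [0.581 0.211 0.008]
spot_red [295. 278.] 0.75 [0.653 0.049 0.008]
vial [308. 308.] 0.5 [0.692 0.168 0.053]
jar [390. 278.] 0.65 [0.477 0.23  0.075]
beaker [322. 230.] 0.97 [0.53  0.003 0.085]
marker [242. 161.] 0.53 [ 0.534 -0.445  0.008]
tipbox [455. 368.] 0.88 [0.51  0.499 0.067]
cap3 [343. 270.] 0.66 [0.547 0.125 0.05 ]
[ 0.16884729 -0.62771255  0.19848471] [1.79994180e+02 1.79391011e-03 1.50580994e+01] 1.1
```

View pics/top0.png

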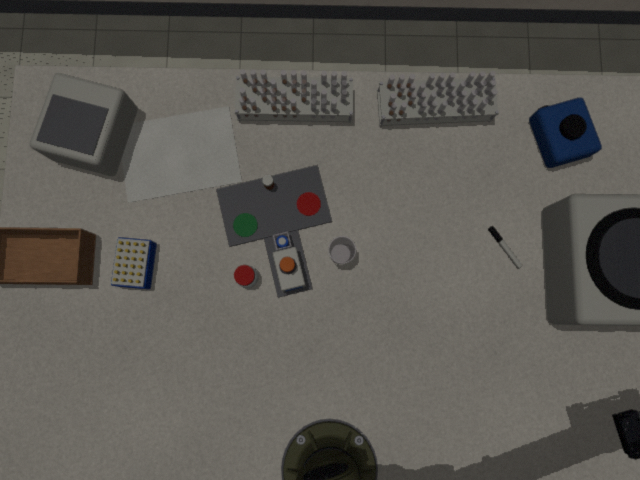

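View pics/scene0.png

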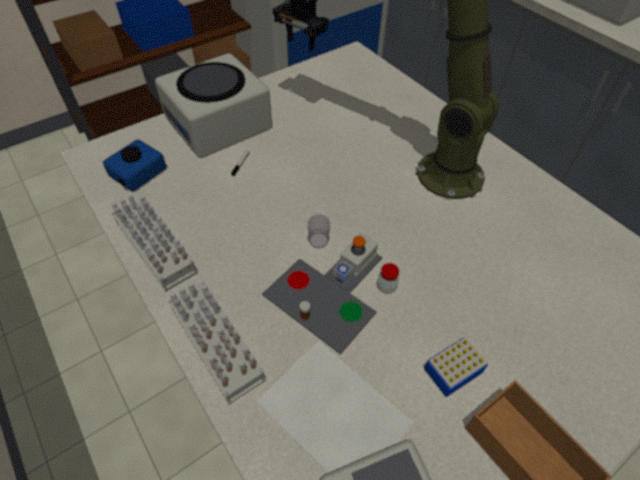

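The top view shows the dispenser at about (283,250), pointing up the image, with the green spot at (245,224) on its left (+y). The scene view agrees. The path is clear if the arm stays at z≥0.2.

```bash
cat >> h.py <<'E'
def plan(*tgts):
    """rows from current pose to (xyz,yaw) targets, tool down"""
    o=env.get_obs();p=np.array(o['tool_pos']);Rm=rotm(o['tool_rot'])
    for t,yaw in tgts:
        sh=Rm.T@(np.array(t)-p)/.2
        rv=R.from_matrix(Rm.T@rotm([180,0,yaw])).as_rotvec()/1.5
        print('row',np.round(sh,4),np.round(rv,4))
E
python3 - <<'E'
from h import *
plan(([.34,-.5,.24],40),([.5,-.3,.26],70))
im=viewer.read_camera('top')
hsv=cv2.cvtColor(im,cv2.COLOR_RGB2HSV)
crop=np.zeros((480,640),np.uint8)
# deck = darkish grey in region
reg=(slice(155,255),slice(205,345))
g=cv2.cvtColor(im,cv2.COLOR_RGB2GRAY)
m=np.zeros_like(g);m[reg]=((g<85)[reg])*255
m=cv2.morphologyEx(m,cv2.MORPH_CLOSE,np.ones((9,9)))
m=cv2.morphologyEx(m,cv2.MORPH_OPEN,np.ones((25,25)))
c=max(cv2.findContours(m,0,2)[0],key=cv2.contourArea)
b=cv2.boxPoints(cv2.minAreaRect(c));
w=np.array([at_z('top',q,.008) for q in b]);print(b,w[:,:2].round(4))
r=cv2.minAreaRect((w[:,:2]*1000).astype(np.float32));print(r)
for n in ['spot_green','spot_red','plunger_top']:
    k=masks_of('top',n)[:1]
    for x in k:
        q=np.argwhere(x['pixels']).mean(0)[::-1]; print(n,q,x['conf'],at_z('top',q,.11 if 'pl' in n else .008).round(4))
E
```

```text
row [ 0.9923 -0.3943 -0.2076] [ 1.000e-04  0.000e+00 -2.902e-01]
row [ 2.0246 -1.1521 -0.3078] [ 1.000e-04  1.000e-04 -6.393e-01]
[[221. 170.]
 [326. 170.]
 [326. 248.]
 [221. 248.]] [[0.7352 0.2876]
 [0.7392 0.0157]
 [0.535  0.0138]
 [0.5316 0.2798]]
((635.0801391601562, 150.14871215820312), (204.20779418945312, 271.8778991699219), 0.8469688892364502)
spot_green [244.89978678 224.06609808] 0.74 [0.5939 0.2213 0.008 ]
spot_red [308.38666667 203.3       ] 0.83 [0.6503 0.0602 0.008 ]
plunger_top [287.18965517 264.28735632] 0.7 [0.4821 0.1062 0.11  ]
```

{"method": "apply_moves", "body": {
  "moves": [
    [0.25,-0.1,-0.05,0,0,-0.07,0],
    [0.5,-0.2,-0.1,0,0,-0.14,0],
    [0.75,-0.3,-0.15,0,0,-0.21,0],
    [1,-0.4,-0.2,0,0,-0.3,0],
    [1,-0.5,-0.25,0,0,-0.4,0],
    [1,-0.7,-0.3,0,0,-0.5,0],
    [1,-0.9,-0.3,0,0,-0.6,0],
    [1,-0.9,-0.3,0,0,-0.7,0],
    [1,-0.9,-0.3,0,0,-0.7,0]
  ]
}}

```text
time_s: 2.2
tool_pos: [0.3152, -0.4013, 0.2592]
tool_rot: [180.0, 0.1, 75.3]
force: [-0.5, -0.3, 0.4]
grip_width: 0.0227
grasp_force: 0.0
```

```bash
python3 - <<'E'
from h import *
o=env.get_obs();print(o['time_s'],o['tool_pos'],o['tool_rot'],o['qpos'])
plan(([.47,-.2,.26],100),([.48,-.1,.26],102),([.50,.07,.26],102))
E
```

```text
2.2 [ 0.31521612 -0.40134235  0.25921522] [1.79956353e+02 1.05484177e-01 7.52994250e+01] [ 66.13065602   0.59789395 -17.36947986  96.73397281   0.24345592
  82.60022193  34.03052386]
row [ 1.1701  0.4931 -0.0057] [ 2.000e-04  1.300e-03 -2.874e-01]
row [ 1.6665  0.4146 -0.0067] [ 2.000e-04  1.300e-03 -3.107e-01]
row [ 2.514   0.2956 -0.0083] [ 2.000e-04  1.300e-03 -3.107e-01]
```

{"method": "apply_moves", "body": {
  "moves": [
    [0.25,0.1,0,0,0,-0.06,0],
    [0.5,0.2,0,0,0,-0.12,0],
    [0.75,0.35,0,0,0,-0.2,0],
    [1,0.45,0,0,0,-0.25,0],
    [1,0.5,0,0,0,-0.3,0],
    [1,0.5,0,0,0,-0.31,0]
  ]
}}

```text
time_s: 2.8
tool_pos: [0.4663, -0.2308, 0.2584]
tool_rot: [179.9, -0.1, 102.1]
force: [0.5, -0.5, 0.0]
grip_width: 0.0005
grasp_force: 0.0
```

```bash
python3 - <<'E'
from h import *
o=env.get_obs();print(o['time_s'],o['tool_pos'],o['tool_rot'],o['qpos'])
plan(([.48,-.04,.26],102),([.50,.07,.26],102))
E
```

```text
2.8 [ 0.46631373 -0.23080211  0.25844525] [ 1.79870266e+02 -7.37143107e-02  1.02128814e+02] [ 53.13569085   2.53191125 -30.40498482  95.13745411   1.15603478
  82.61569492  34.73662129]
row [ 0.9183  0.2674 -0.006 ] [ 0.0015 -0.0009  0.0015]
row [ 1.4351  0.4807 -0.0048] [ 0.0015 -0.0009  0.0015]
```

{"method": "apply_moves", "body": {
  "moves": [
    [0.25,0.07,0,0,0,0,0],
    [0.5,0.14,0,0,0,0,0],
    [0.75,0.21,0,0,0,0,0],
    [1,0.3,0,0,0,0,0],
    [1,0.3,0,0,0,0,0],
    [1,0.3,0,0,0,0,0]
  ]
}}

```text
time_s: 3.4
tool_pos: [0.4809, -0.0255, 0.2587]
tool_rot: [180.0, 0.0, 101.8]
force: [0.8, -0.5, 1.0]
grip_width: 0.0004
grasp_force: 0.0
```

```bash
python3 - <<'E'
from h import *
o=env.get_obs();print(o['time_s'],o['tool_pos'],o['tool_rot'],o['qpos'])
cal=viewer.get_calibration('wrist');im=viewer.read_camera('wrist');cv2.imwrite('pics/w1.png',im[:,:,::-1])
print(cal)
for n,z in [('plunger_top',.11),('magazine_top',.054),('spot_green',.008),('spot_red',.008),('vial',.06),('jar',.075),('beaker',.085)]:
    for x in masks_of('wrist',n)[:1]:
        q=np.argwhere(x['pixels']).mean(0)[::-1]; print(n,q.round(),round(x['conf'],2),at_z('wrist',q,z,cal).round(4))
E
```

```text
3.4 [ 0.48085666 -0.02551638  0.25868325] [1.79978875e+02 3.38059553e-02 1.01849737e+02] [ 43.2065928   -2.82941167 -41.36308841  99.47393851  -1.85686428
  82.625666    13.96539763]
{'fov_y': 65.70646984690485, 'cx': 313.68321947022065, 'cy': 236.4057867866098, 'position': array([0.46479887, 0.05469888, 0.44415257]), 'orientation': array([-17.13627916,   0.02285966,  11.87195377])}
plunger_top [346.  74.] 0.64 [0.4831 0.1062 0.11  ]
magazine_top [428.  94.] 0.89 [0.5752 0.1166 0.054 ]
spot_green [445.  22.] 0.69 [0.5917 0.2201 0.008 ]
spot_red [461. 157.] 0.98 [0.6484 0.0605 0.008 ]
vial [523.  90.] 0.79 [0.6842 0.1565 0.06  ]
jar [337.   8.] 0.81 [0.4622 0.177  0.075 ]
```

View pics/w1.png

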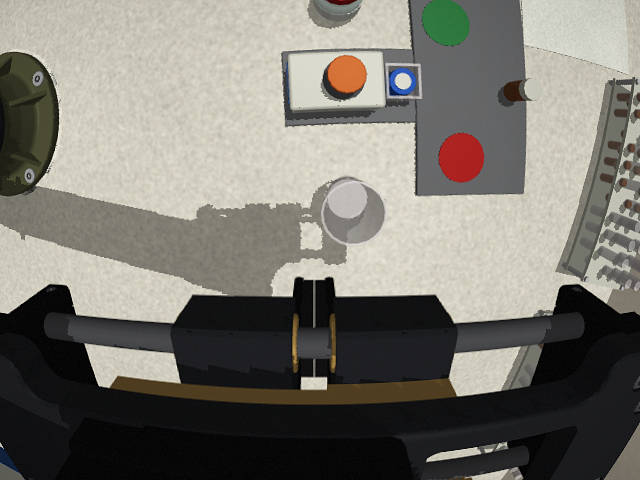

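The wrist view shows the plunger top at (347,74), the cap stack's white dot at (403,81), green at (445,22) and red at (461,157). I'll work out the yaw from the deck corners (415,194) and (523,193) and the cap dot.

```bash
python3 - <<'E'
from h import *
a=at_z('wrist',(416,194),.008);b=at_z('wrist',(523,193),.008);c=at_z('wrist',(403,81),.05);p=np.array([.483,.106,.11])
e=at_z('wrist',(525,100),.008)
ang=lambda d:np.degrees(np.arctan2(d[1],d[0]))
print(a,b,c,e,ang(b-a),ang(c-p),np.linalg.norm((c-p)[:2]),ang(e-b)-90)
for yaw in (12,13):
    Rz=rotm([0,0,yaw])
    o=p-Rz@[-.065,0,0];o[2]=0
    print(yaw,o,[ (Rz.T@(np.array(x)-o)).round(3) for x in ([.592,.2205,.008],[.649,.060,.008],c,a,b)])
plan(([.483,.106,.26],102),([.483,.106,.125],102))
E
```

```text
[6.02784964e-01 1.74079015e-05 8.00000000e-03] [0.75149627 0.03728791 0.008     ] [0.54639583 0.12152024 0.05      ] [0.7198479 0.1561793 0.008    ] 14.069844536213548 13.756293257523218 0.06526797522068091 14.906217591610528
12 [0.54657959 0.11951426 0.        ] [array([0.065, 0.089, 0.008]), array([ 0.088, -0.08 ,  0.008]), array([0.   , 0.002, 0.05 ]), array([ 0.03 , -0.129,  0.008]), array([ 0.183, -0.123,  0.008])]
13 [0.54633405 0.12062182 0.        ] [array([0.067, 0.087, 0.008]), array([ 0.086, -0.082,  0.008]), array([0.   , 0.001, 0.05 ]), array([ 0.028, -0.13 ,  0.008]), array([ 0.181, -0.127,  0.008])]
row [ 0.6498  0.1477 -0.0085] [-0.0002 -0.0001 -0.0033]
row [0.6497 0.1479 0.6665] [-0.0002 -0.0001 -0.0033]
```

{"method": "apply_moves", "body": {
  "moves": [
    [0.2,0.05,0,0,0,0,0],
    [0.4,0.1,0,0,0,0,0],
    [0.65,0.148,0,0,0,0,0],
    [0.65,0.148,0.1,0,0,0,0],
    [0.65,0.148,0.3,0,0,0,0],
    [0.65,0.148,0.5,0,0,0,0],
    [0.65,0.148,0.65,0,0,0,0],
    [0.65,0.148,0.65,0,0,0,0],
    [0.65,0.148,0.65,0,0,0,0]
  ]
}}

```text
time_s: 4.7
tool_pos: [0.483, 0.1072, 0.129]
tool_rot: [-180.0, -0.0, 101.8]
force: [0.2, -0.6, 1.1]
grip_width: 0.0002
grasp_force: 0.0
```

```bash
python3 - <<'E'
from h import *
o=env.get_obs();print(o['time_s'],o['tool_pos'],o['tool_rot'],o['qpos'])
plan(([.483,.106,.112],102),([.483,.106,.080],102))
E
```

```text
4.7 [0.48303174 0.10719421 0.12897546] [-1.79990220e+02 -2.83425318e-02  1.01834385e+02] [ 33.7313358    5.80898261 -51.27287725 108.44109865   4.85392016
  67.99574995  -7.38605   ]
row [-0.0059 -0.0014  0.0849] [-0.0001 -0.0003 -0.0019]
row [-0.0059 -0.0013  0.2449] [-0.0001 -0.0003 -0.0019]
```

{"method": "apply_moves", "body": {
  "moves": [
    [0,0,0.04,0,0,0,0],
    [0,0,0.08,0,0,0,0],
    [0,0,0.09,0,0,0,0],
    [0,0,0.1,0,0,0,0],
    [0,0,0.11,0,0,0,0],
    [0,0,0.12,0,0,0,0],
    [0,0,0.13,0,0,0,0],
    [0,0,0.14,0,0,0,0],
    [0,0,0.15,0,0,0,0],
    [0,0,0.16,0,0,0,0],
    [0,0,0.17,0,0,0,0],
    [0,0,0.18,0,0,0,0],
    [0,0,0.19,0,0,0,0],
    [0,0,0.2,0,0,0,0],
    [0,0,0.21,0,0,0,0],
    [0,0,0.22,0,0,0,0],
    [0,0,0.23,0,0,0,0],
    [0,0,0.235,0,0,0,0],
    [0,0,0.235,0,0,0,0]
  ]
}}

```text
time_s: 6.6
tool_pos: [0.4829, 0.1073, 0.0819]
tool_rot: [-180.0, 0.0, 101.9]
force: [-2.0, -1.0, 4.6]
grip_width: 0.0003
grasp_force: 2.3
```

{"method": "apply_moves", "body": {
  "moves": [
    [0,0,0.005,0,0,0,0],
    [0,0,0.01,0,0,0,0],
    [0,0,0.01,0,0,0,0]
  ]
}}

```text
time_s: 6.9
tool_pos: [0.4829, 0.1073, 0.0799]
tool_rot: [-180.0, 0.0, 101.9]
force: [-1.5, -0.3, 5.4]
grip_width: 0.0004
grasp_force: 2.7
```

```bash
python3 - <<'E'
from h import *
o=env.get_obs();print(o['time_s'],o['tool_pos'],o['force'])
cal=viewer.get_calibration('wrist');im=viewer.read_camera('wrist');cv2.imwrite('pics/w2.png',im[:,:,::-1])
for n,z in [('cap1',.022),('spot_green',.008),('spot_red',.008)]:
    for x in masks_of('wrist',n)[:3]:
        q=np.argwhere(x['pixels']).mean(0)[::-1]; print(n,q.round(),round(x['conf'],2),at_z('wrist',q,z,cal).round(4))
E
```

```text
6.9 [0.48285694 0.10734425 0.07990859] [-1.54843621 -0.31838524  5.41874867]
cap1 [415. 253.] 0.88 [0.5555 0.1172 0.022 ]
spot_green [489. 124.] 0.58 [0.5911 0.2207 0.008 ]
spot_red [491. 314.] 0.77 [0.6461 0.0728 0.008 ]
```

View pics/w2.png

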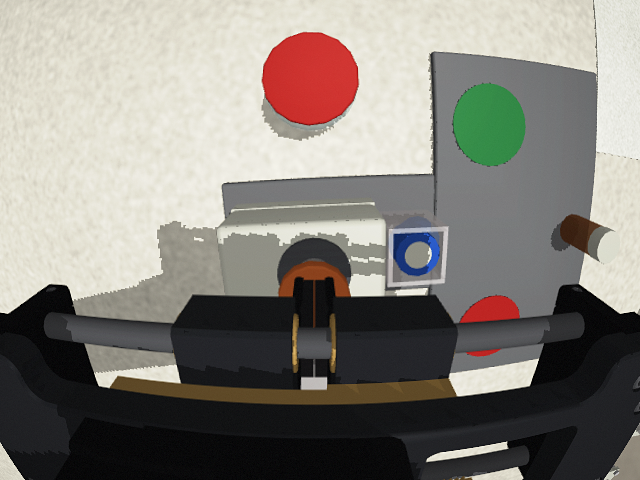

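The wrist view shows the fingers on the orange button at (313,285). There is no cap or slide on the deck yet. I'll check the button closely in a crop.

```bash
python3 - <<'E'
from h import *
im=cv2.imread('pics/w2.png')[170:350,210:460]
a=cv2.resize(im,None,fx=3,fy=3,interpolation=2); cv2.imwrite('pics/w2c.png',a)
o=env.get_obs();print(o['effort'],o['wrist_torque'])
E
```

```text
[-3.40195152e-02 -2.49866384e+01 -3.48132960e+00 -2.68041927e+01
  3.12542904e-02 -7.11153131e-01  2.28087997e-04] [-0.15384192  0.33447758 -0.01748239]
```

View pics/w2c.png

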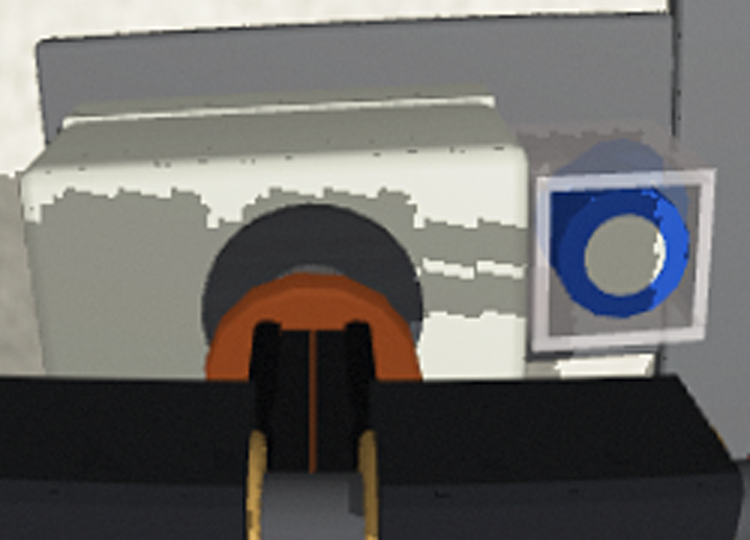

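```bash
python3 - <<'E'
from h import *
print(viewer.get_calibration('wrist')['position'])
t=np.array([np.cos(np.radians(102)),np.sin(np.radians(102))])
for row in (262,267,270):
  for z in (.08,.09,.10,.11):
    q=at_z('wrist',(313,row),z); print(row,z,((q[:2]-[.483,.106])@t).round(4))
g=cv2.cvtColor(cv2.imread('pics/w2.png'),cv2.COLOR_BGR2HSV)
m=(g[:,:,0]<14)&(g[:,:,1]>150)&(g[:,:,2]>60); m[:250]=0
for r in range(258,296,4):
    c=np.where(m[r,260:370])[0]+260
    if len(c): print(r,c.min(),c.max(), [ [at_z('wrist',(k,r),z)[:2].round(4) for k in (c.min(),c.max())] for z in (.082,.1)])
E
```

```text
[0.46687881 0.18749019 0.26538436]
262 0.08 0.0116
262 0.09 0.0155
262 0.1 0.0193
262 0.11 0.0232
267 0.08 0.0087
267 0.09 0.0128
267 0.1 0.0168
267 0.11 0.0208
270 0.08 0.007
270 0.09 0.0111
270 0.1 0.0152
270 0.11 0.0193
262 305 325 [[array([0.4768, 0.1174]), array([0.4871, 0.1195])], [array([0.4758, 0.1242]), array([0.4851, 0.1262])]]
266 294 333 [[array([0.4715, 0.1139]), array([0.4918, 0.1182])], [array([0.4711, 0.1211]), array([0.4893, 0.125 ])]]
270 290 338 [[array([0.4699, 0.1112]), array([0.4949, 0.1165])], [array([0.4696, 0.1187]), array([0.4922, 0.1235])]]
274 285 342 [[array([0.4677, 0.1084]), array([0.4976, 0.1147])], [array([0.4676, 0.1161]), array([0.4945, 0.1218])]]
278 283 345 [[array([0.467 , 0.1058]), array([0.4997, 0.1127])], [array([0.467 , 0.1138]), array([0.4965, 0.12  ])]]
282 281 346 [[array([0.4664, 0.1033]), array([0.5008, 0.1105])], [array([0.4664, 0.1115]), array([0.4975, 0.1181])]]
286 280 347 [[array([0.4663, 0.1008]), array([0.5019, 0.1083])], [array([0.4663, 0.1093]), array([0.4985, 0.1161])]]
290 279 348 [[array([0.4661, 0.0983]), array([0.503 , 0.1061])], [array([0.4662, 0.107 ]), array([0.4995, 0.1141])]]
294 279 349 [[array([0.4666, 0.0959]), array([0.5041, 0.1038])], [array([0.4666, 0.1049]), array([0.5005, 0.112 ])]]
```

{"method": "apply_moves", "body": {
  "moves": [
    [0,0,0.01,0,0,0,0],
    [0,0,0.02,0,0,0,0],
    [0,0,0.02,0,0,0,0]
  ]
}}

```text
time_s: 7.4
tool_pos: [0.4829, 0.1073, 0.0759]
tool_rot: [-180.0, 0.0, 101.9]
force: [-1.1, -0.2, 5.4]
grip_width: 0.0006
grasp_force: 2.7
```

{"method": "apply_moves", "body": {
  "moves": [
    [0,0,0.01,0,0,0,0],
    [0,0,0.02,0,0,0,0],
    [0,0,0.03,0,0,0,0],
    [0,0,0.03,0,0,0,0]
  ]
}}

```text
time_s: 7.8
tool_pos: [0.4829, 0.1073, 0.0699]
tool_rot: [-180.0, 0.0, 101.9]
force: [-2.2, -0.1, 5.9]
grip_width: 0.0007
grasp_force: 3.0
```

```bash
python3 - <<'E'
from h import *
o=env.get_obs();print(o['time_s'],o['tool_pos'],o['force'])
im=viewer.read_camera('wrist')[:,:,::-1]
s=viewer.read_camera('scene')[:,:,::-1][220:360,260:440]
im[0:240,0:0]=0
a=cv2.resize(im[170:350,210:560],None,fx=2.2,fy=2.2,interpolation=2);b=cv2.resize(s,None,fx=1.4,fy=1.4)
h=np.zeros((a.shape[0]+b.shape[0],a.shape[1],3),np.uint8);h[:a.shape[0]]=a;h[a.shape[0]:,:b.shape[1]]=b
cv2.imwrite('pics/w3.png',h);print(h.shape)
E
```

```text
7.8 [0.48287544 0.10731051 0.06994046] [-2.24692655 -0.10899012  5.89162882]
(592, 770, 3)
```

View pics/w3.png

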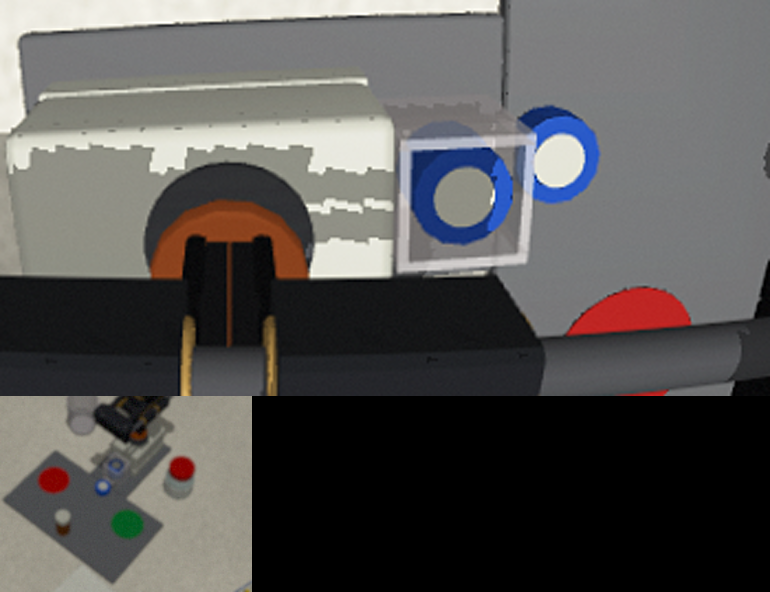

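The cap is partly out at crop (560,160). The plunger is moving and needs more travel, so the true fingertip sits higher than reported. I'll keep pressing slowly and watch the force.

```bash
python3 - <<'E'
from h import *
q=at_z('wrist',(210+560/2.2,170+160/2.2),.022);Rz=rotm([0,0,14]);print(q,Rz.T@(q-[.5462,.1215,0]))
E
```

```text
[0.58574328 0.13428441 0.022     ] [0.0414615  0.00283827 0.022     ]
```

{"method": "apply_moves", "body": {
  "moves": [
    [0,0,0.01,0,0,0,0],
    [0,0,0.02,0,0,0,0],
    [0,0,0.03,0,0,0,0],
    [0,0,0.03,0,0,0,0]
  ]
}}

```text
time_s: 8.3
tool_pos: [0.4829, 0.1073, 0.064]
tool_rot: [-180.0, 0.0, 101.9]
force: [-2.4, -1.2, 7.4]
grip_width: 0.0005
grasp_force: 3.5
```

{"method": "apply_moves", "body": {
  "moves": [
    [0,0,0.01,0,0,0,0],
    [0,0,0.02,0,0,0,0],
    [0,0,0.03,0,0,0,0],
    [0,0,0.03,0,0,0,0]
  ]
}}

```text
time_s: 8.7
tool_pos: [0.4829, 0.1073, 0.0583]
tool_rot: [-180.0, 0.0, 101.9]
force: [-3.0, -1.3, 9.3]
grip_width: 0.0007
grasp_force: 4.6
```

```bash
cat > cap.py <<'E'
from h import *
o=env.get_obs();print(o['time_s'],o['tool_pos'],o['force'])
cal=viewer.get_calibration('wrist');im=viewer.read_camera('wrist');Rz=rotm([0,0,14])
for x in masks_of('wrist','cap1')[:3]:
    q=np.argwhere(x['pixels']).mean(0)[::-1];w=at_z('wrist',q,.018,cal); print(q.round(),round(x['conf'],2),w.round(4),(Rz.T@(w-[.5462,.1215,0])).round(4))
E
python3 cap.py
```

```text
8.7 [0.48292397 0.10731531 0.05832838] [-3.04553974 -1.32512442  9.26762537]
[511. 243.] 0.62 [0.6189 0.1437 0.018 ] [0.0759 0.0039 0.018 ]
[424. 264.] 0.62 [0.5576 0.1154 0.018 ] [ 0.0095 -0.0087  0.018 ]
[310.  75.] 0.23 [0.458  0.2169 0.018 ] [-0.0625  0.1139  0.018 ]
```

{"method": "apply_moves", "body": {
  "moves": [
    [0,0,0.01,0,0,0,0],
    [0,0,0.015,0,0,0,0],
    [0,0,0.015,0,0,0,0]
  ]
}}

```text
time_s: 9.1
tool_pos: [0.4832, 0.1074, 0.0581]
tool_rot: [-179.9, 0.2, 101.9]
force: [-11.3, -2.9, 31.9]
grip_width: 0.0002
grasp_force: 16.0
```

{"method": "apply_moves", "body": {
  "moves": [
    [0,0,0.01,0,0,0,0],
    [0,0,0.015,0,0,0,0],
    [0,0,0.015,0,0,0,0]
  ]
}}

```text
time_s: 9.4
tool_pos: [0.4835, 0.1074, 0.0578]
tool_rot: [-179.9, 0.3, 101.9]
force: [-19.5, -5.5, 54.1]
grip_width: 0.0006
grasp_force: 27.3
```

```bash
python3 cap.py
```

```text
9.4 [0.4834785  0.10742577 0.05780249] [-19.48585443  -5.50266492  54.08908635]
[424. 264.] 0.95 [0.5579 0.1157 0.018 ] [ 0.0099 -0.0084  0.018 ]
[511. 243.] 0.87 [0.6189 0.1438 0.018 ] [0.0759 0.0041 0.018 ]
[607. 246.] 0.63 [0.7175 0.1605 0.018 ] [ 0.1757 -0.0036  0.018 ]
```

The plunger bottomed out hard at a reported z of 0.058, so the fingertips are about 24 mm above the reported TCP. The cap is at x≈0.076. Now I'll release.

{"method": "apply_moves", "body": {
  "moves": [
    [0,0,-0.05,0,0,0,0],
    [0,0,-0.15,0,0,0,0],
    [0,0,-0.3,0,0,0,0],
    [0,0,-0.45,0,0,0,0],
    [0,0,-0.6,0,0,0,0],
    [0,0,-0.6,0,0,0,0],
    [0,0,-0.6,0,0,0,0]
  ]
}}

```text
time_s: 10.2
tool_pos: [0.4831, 0.1072, 0.1716]
tool_rot: [179.9, 0.0, 101.8]
force: [0.9, -0.2, 0.5]
grip_width: 0.0007
grasp_force: 0.0
```

```bash
python3 cap.py; python3 - <<'E'
from h import *
im=viewer.read_camera('wrist');cv2.imwrite('pics/w4.png',im[:,:,::-1])
for x in masks_of('wrist','spot_green')[:1]:
    q=np.argwhere(x['pixels']).mean(0)[::-1]; print(at_z('wrist',q,.008))
E
```

```text
10.2 [0.48310772 0.10718062 0.17159401] [ 0.94210654 -0.20600944  0.46054071]
[385. 214.] 0.98 [0.55   0.1206 0.018 ] [ 0.0034 -0.0018  0.018 ]
[455. 207.] 0.76 [0.6182 0.1432 0.018 ] [0.0751 0.0036 0.018 ]
[313. 242.] 0.6 [0.4892 0.0799 0.018 ] [-0.0653 -0.0266  0.018 ]
[0.59133397 0.22092212 0.008     ]
```

View pics/w4.png

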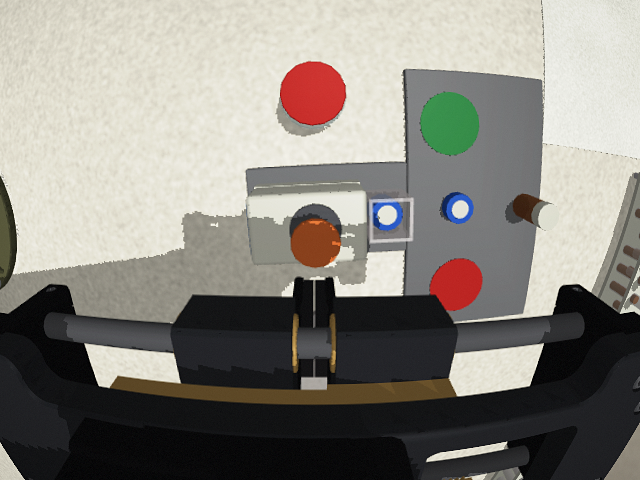

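The plunger is up, and one cap is out at (459,208) with the stack still in the magazine. Next I'll rotate and go behind the cap.

```bash
python3 - <<'E'
from h import *
plan(([.6324,.1039,.171],19.4),([.6324,.1039,.06],19.4))
E
```

```text
row [-0.1705  0.7331 -0.0062] [-1.500e-03  8.000e-04  9.595e-01]
row [-0.1708  0.7344  0.5488] [-1.500e-03  8.000e-04  9.595e-01]
```

{"method": "apply_moves", "body": {
  "moves": [
    [-0.04,0.2,0,0,0,0.1,0],
    [-0.08,0.4,0,0,0,0.2,0],
    [-0.12,0.6,0,0,0,0.3,0],
    [-0.17,0.733,0,0,0,0.4,0],
    [-0.17,0.733,0,0,0,0.5,0],
    [-0.17,0.733,0,0,0,0.6,0],
    [-0.17,0.733,0,0,0,0.7,0],
    [-0.17,0.733,0,0,0,0.8,0],
    [-0.17,0.733,0,0,0,0.9,0],
    [-0.17,0.733,0.15,0,0,0.96,0],
    [-0.17,0.733,0.3,0,0,0.96,0],
    [-0.17,0.733,0.45,0,0,0.96,0],
    [-0.17,0.733,0.55,0,0,0.96,0],
    [-0.17,0.733,0.55,0,0,0.96,0],
    [-0.17,0.733,0.55,0,0,0.96,0]
  ]
}}

```text
time_s: 11.9
tool_pos: [0.6328, 0.1043, 0.0608]
tool_rot: [-180.0, 0.1, 19.4]
force: [0.3, -0.0, -0.1]
grip_width: 0.0005
grasp_force: 0.0
```

```bash
python3 - <<'E'
from h import *
o=env.get_obs();print(o['time_s'],o['tool_pos'],o['tool_rot'],o['qpos'])
im=viewer.read_camera('wrist');cv2.imwrite('pics/w5.png',im[:,:,::-1])
plan(([.6324,.1039,.015],19.4),([.6324,.1039,-.011],19.4),([.6013,.1924,-.011],19.4))
E
```

```text
11.9 [0.6328239  0.10433056 0.06081915] [-1.79959651e+02  8.02004048e-02  1.93734408e+01] [ 15.59680141  27.07628151 -35.16534611  92.36890194  16.64137972
  65.96088162 -94.0943798 ]
row [-0.0074  0.0007  0.235 ] [-0.0001 -0.0005 -0.0004]
row [-0.0075  0.0008  0.365 ] [-0.0001 -0.0005 -0.0004]
row [-0.0075 -0.4683  0.3651] [-0.0001 -0.0005 -0.0004]
```

View pics/w5.png

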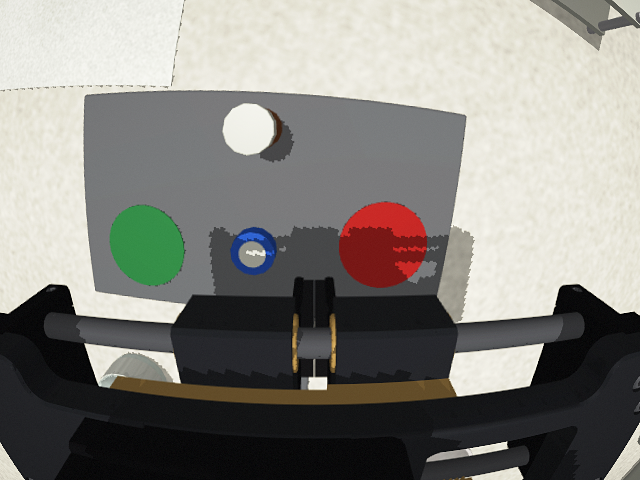

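The view shows the cap at (253,251), green at (147,245), and the fingertips to the right of the cap, in line. I'll descend carefully.

{"method": "apply_moves", "body": {
  "moves": [
    [-0.008,0,0.1,0,0,0,0],
    [-0.008,0,0.2,0,0,0,0],
    [-0.008,0,0.25,0,0,0,0],
    [-0.008,0,0.29,0,0,0,0],
    [-0.008,0,0.31,0,0,0,0],
    [-0.008,0,0.33,0,0,0,0],
    [-0.008,0,0.34,0,0,0,0],
    [-0.008,0,0.34,0,0,0,0]
  ]
}}

```text
time_s: 12.75
tool_pos: [0.6319, 0.1036, -0.0064]
tool_rot: [180.0, -0.0, 19.4]
force: [0.3, -0.8, -0.7]
grip_width: 0.0005
grasp_force: 0.0
```

{"method": "apply_moves", "body": {
  "moves": [
    [0,0,0.01,0,0,0,0],
    [0,0,0.02,0,0,0,0],
    [0,0,0.025,0,0,0,0],
    [0,0,0.025,0,0,0,0]
  ]
}}

```text
time_s: 13.15
tool_pos: [0.6316, 0.1036, -0.0118]
tool_rot: [180.0, 0.0, 19.4]
force: [-0.3, 0.7, 0.1]
grip_width: 0.0006
grasp_force: 0.0
```

```bash
python3 cap.py; python3 - <<'E'
from h import *
im=viewer.read_camera('wrist');cv2.imwrite('pics/w6.png',im[:,:,::-1])
for x in masks_of('wrist','spot_green')[:1]:
    q=np.argwhere(x['pixels']).mean(0)[::-1]; print(at_z('wrist',q,.008))
plan(([.6324,.1039,-.011],19.4),([.6013,.1924,-.011],19.4))
E
```

```text
13.15 [ 0.63156334  0.10356509 -0.01179961] [-0.332098    0.67962564  0.07363378]
[231. 282.] 0.77 [0.6295 0.1441 0.018 ] [0.0863 0.0018 0.018 ]
[0.59887573 0.21900742 0.008     ]
row [ 0.0033 -0.0002 -0.0025] [ 0.0001 -0.0001 -0.0005]
row [ 0.0033 -0.4692 -0.0026] [ 0.0001 -0.0001 -0.0005]
```

View pics/w6.png

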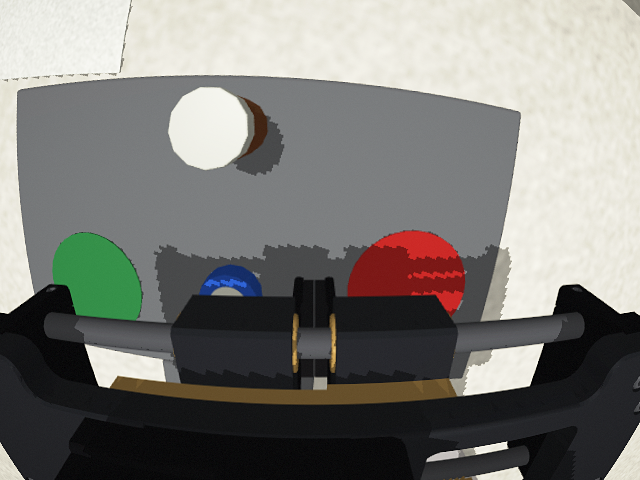

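The tips are level behind the cap with no deck contact. I'll push about 85% of the way, then look.

{"method": "apply_moves", "body": {
  "moves": [
    [0,-0.015,0,0,0,0,0],
    [0,-0.03,0,0,0,0,0],
    [0,-0.045,0,0,0,0,0],
    [0,-0.06,0,0,0,0,0],
    [0,-0.08,0,0,0,0,0],
    [0,-0.1,0,0,0,0,0],
    [0,-0.12,0,0,0,0,0],
    [0,-0.14,0,0,0,0,0],
    [0,-0.16,0,0,0,0,0],
    [0,-0.18,0,0,0,0,0],
    [0,-0.2,0,0,0,0,0],
    [0,-0.22,0,0,0,0,0],
    [0,-0.24,0,0,0,0,0],
    [0,-0.26,0,0,0,0,0],
    [0,-0.28,0,0,0,0,0],
    [0,-0.3,0,0,0,0,0],
    [0,-0.32,0,0,0,0,0],
    [0,-0.33,0,0,0,0,0],
    [0,-0.335,0,0,0,0,0],
    [0,-0.335,0,0,0,0,0]
  ]
}}

```text
time_s: 15.35
tool_pos: [0.6095, 0.1669, -0.0116]
tool_rot: [180.0, 0.0, 19.4]
force: [-0.2, -0.3, -0.6]
grip_width: 0.0005
grasp_force: 0.0
```

```bash
python3 - <<'E'
from h import *
o=env.get_obs();print(o['time_s'],o['tool_pos'],o['force'])
im=viewer.read_camera('wrist');cv2.imwrite('pics/w7.png',im[:,:,::-1])
t=viewer.read_camera('top');s=viewer.read_camera('scene')
for c in ('top','scene'):
    for n,z in (('cap1',.018),('spot_green',.008)):
        for x in masks_of(c,n)[:3]:
            q=np.argwhere(x['pixels']).mean(0)[::-1]; print(c,n,q.round(1),round(x['conf'],2),at_z(c,q,z).round(4))
a=cv2.resize(t[150:300,200:360],(400,375),interpolation=2);b=cv2.resize(s[220:370,250:410],(400,375),interpolation=2)
cv2.imwrite('pics/ts7.png',np.hstack([a,b])[:,:,::-1])
plan(([.6013,.1924,-.011],19.4))
E
```

```text
15.35 [ 0.6094716   0.166941   -0.01160116] [-0.24567867 -0.34336211 -0.62857586]
top spot_green [246.3 233.5] 0.5 [0.5697 0.2171 0.008 ]
scene cap1 [340.7 303.9] 0.49 [0.6032 0.1913 0.018 ]
scene spot_green [350.8 312.9] 0.81 [0.5941 0.2236 0.008 ]
row [ 0.0038 -0.135  -0.0031] [ 0.0001  0.0001 -0.0006]
```

View pics/ts7.png

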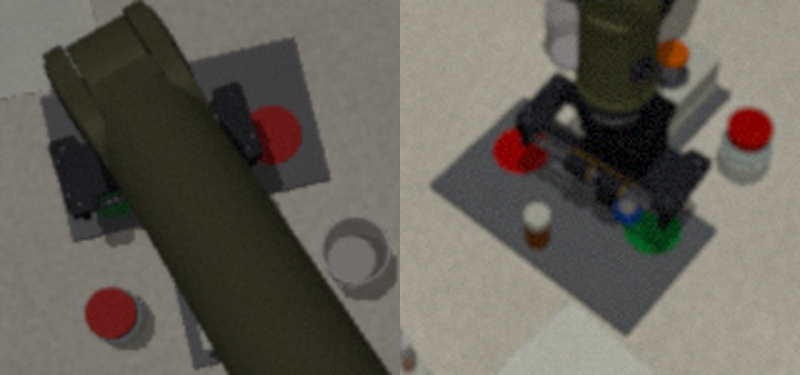

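The cap (blue, right panel) is at the near edge of the green spot, and the jar and vial are clear. I'll finish the push, back off and rise.

{"method": "apply_moves", "body": {
  "moves": [
    [0.004,-0.02,0,0,0,0,0],
    [0.004,-0.04,0,0,0,0,0],
    [0.004,-0.06,0,0,0,0,0],
    [0.004,-0.08,0,0,0,0,0],
    [0.004,-0.1,0,0,0,0,0],
    [0.004,-0.115,0,0,0,0,0],
    [0.004,-0.125,0,0,0,0,0],
    [0.004,-0.132,0,0,0,0,0],
    [0.004,-0.135,0,0,0,0,0],
    [0.004,-0.135,0,0,0,0,0],
    [0.004,-0.12,0,0,0,0,0],
    [0.004,-0.08,0,0,0,0,0],
    [0.004,0,0,0,0,0,0],
    [0.004,0.1,-0.05,0,0,0,0],
    [0.004,0.1,-0.25,0,0,0,0],
    [0.004,0.1,-0.5,0,0,0,0],
    [0.004,0.1,-0.75,0,0,0,0],
    [0.004,0.1,-0.9,0,0,0,0],
    [0.004,0.1,-0.9,0,0,0,0]
  ]
}}

```text
time_s: 17.6
tool_pos: [0.6207, 0.1475, 0.1746]
tool_rot: [179.9, -0.6, 19.2]
force: [-0.3, -0.3, 0.1]
grip_width: 0.0005
grasp_force: 0.0
```

```bash
python3 - <<'E'
from h import *
o=env.get_obs();print(o['time_s'],o['tool_pos'],o['force'])
im=viewer.read_camera('wrist')
for n,z in (('cap1',.018),('spot_green',.008),('vial',.06)):
    for x in masks_of('wrist',n)[:3]:
        q=np.argwhere(x['pixels']).mean(0)[::-1]; print(n,q.round(1),round(x['conf'],2),at_z('wrist',q,z).round(4),x['pixels'].sum())
hsv=cv2.cvtColor(im,cv2.COLOR_RGB2HSV)
g=((abs(hsv[:,:,0].astype(int)-65)<20)&(hsv[:,:,1]>90)).astype(np.uint8)
n,l,st,ce=cv2.connectedComponentsWithStats(g);i=1+st[1:,4].argmax()
pts=cv2.findContours((l==i).astype(np.uint8),0,2)[0][0]
e=cv2.fitEllipse(cv2.convexHull(pts));print('green ellipse',e,at_z('wrist',e[0],.008))
E
```

```text
17.6 [0.62070941 0.14754989 0.17456436] [-0.25970956 -0.28283177  0.14030468]
cap1 [238.  216.3] 0.72 [0.5924 0.2139 0.018 ] 783
spot_green [233.9 213. ] 0.77 [0.5903 0.2195 0.008 ] 1995
vial [327.3 131.8] 0.66 [0.6919 0.1624 0.06  ] 905
vial [462.3 372.7] 0.36 [ 0.5184 -0.0521  0.06  ] 863
green ellipse ((234.81475830078125, 213.99761962890625), (59.3836669921875, 61.61417770385742), 134.89865112304688) [0.58911279 0.21841652 0.008     ]
```

The cap is about 6 mm from the green centre (limit 16 mm) and the arm is clear.

```bash
python3 -c "
from cell import env
print(env.sign_off())"
```

```text
the job is handed in; nothing more can be done
None
```

One cap was ejected with a full plunger press and pushed to about 6 mm from the green spot's centre (limit 16 mm); the arm withdrew clear and I handed the job in at about 18 s, with no verdict returned.

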